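Let a ratcheted tilting weld table down onto its rest

TASK

The small tilting weld table on the bench is standing up on its ratchet: let it down for the next job. Push the pawl's thumb lever right over so that its spring pulls the pawl off the ratchet wheel, take the weight on the crank (wind it up a touch) until the pawl jumps clear, then ease the crank back slowly, keeping hold and never letting the drum run, until the table has settled on its rest bolt, without ramming it down. Only then let go; leave it there with the lever over and the pawl off, and do not disturb the tape measure or the pipe ring.

Things in the scene. Friction and masses are not known exactly. Their poses are not given: they have to be found in the camera images.
- frame: Fixed stand of the tilting weld table: steel base plate 300 x 240 x 10 mm (x -110 to 190, y -120 to 120 mm) with two 8 mm cheeks at y +75 (x -45 to 75, 235 mm high) and y -75 (x -50 to 50, 190 mm high). Origin on the bench below the shaft, midway between the cheeks. z up; the table reaches out to +x, the ratchet wheel is on the +y side, the crank on the -y side.
- shaft_mid (a point): Point on the shaft axis midway between the cheeks, 150 mm above the bench; the shaft lies along the frame's y. On it turn as one piece: the drum (60 mm thick, between the cheeks), the ratchet wheel (120 mm over the tips of 16 saw teeth, 12 mm thick, at y +91), the crank (arm at y -115) and the table.
- drum (a joint): Turn of drum, wheel, crank and table, rad: 0 = table level, more = wound up (table edge rises, crank top goes to the frame's -x). The pawl holds it at about 0.76. Its weight pulls 5 to 21 N at the crank grip, more as it comes down; unheld with the pawl off it falls at once. 0.3 rad/s is easing, over 1 is running. The rest bolt stops it anywhere from -0.17 to 0.18.
- crank_grip: The crank's black round grip: 28 mm diameter, 100 mm long, along the frame's y (y -130 to -230; origin at its middle, -180), a sleeve that spins freely, 130 mm from the shaft axis. The crank points (60 degrees + drum angle) up from +x, so the grip stays 250 to 280 mm above the bench: pinch it from above, fingers closing along the frame's x, and carry it on its arc without turning the hand.
- thumb_lever (a joint): Thumb lever of the pawl, rad: 0 = leaning 26 degrees to the frame's -x, its spring pressing the pawl into the wheel; 0.9 = stop, leaning 26 degrees to +x, the spring pulling the pawl off. Stays where it is put; 4 to 10 N at the pad moves it. While the table's weight bears on the pawl the tooth keeps it trapped; it jumps out once the crank is wound up 5 to 10 mm at the grip.
- lever_pad (a point): Centre of the thumb pad on the lever's upper end: plate 34 mm wide along y, 28 mm high, 6 mm thick, 58 mm from the pin. The pin lies along the frame's y at x +60, 214 mm above the bench; the pad's centre is at y +122. Push it from its -x side to +x with the fingertips about level with the pad's middle; it goes over through about 50 mm.
- pawl_nose (a point): Centre of the flat front face (13 x 12 mm) of the pawl's nose, on the wheel at frame y +91, x 1. 205 mm above the bench while it sits in the teeth, about 225 mm when it has jumped off; clear of the teeth above 217 mm.
- tilt_table: The tilting table: steel plate 155 x 130 x 10 mm fixed to the drum, with a 60 x 50 x 44 mm steel box clamped on top; 1.1 to 2.3 kg in all. Origin on the shaft axis; x points out along the plate (x 30 to 185 mm, top face at z 0), y along the shaft.
- rest_post (a point): Top of the fixed square post (30 x 30 mm, its top 90 mm above the bench) that carries the rest bolt, under the table's outer edge, 160 mm out from the shaft. The bolt's domed head stands 28 to 74 mm above this point, screwed to no known height: the table's landing on it must be felt, as the weight goes off the crank. Pressing it on with over 40 N is ramming.
- tape_measure: Bystander: tape measure, 68 x 36 x 60 mm, standing on the bench beside the ratchet side of the stand. Origin: middle of its underside.
- pipe_ring: Bystander: steel pipe ring, 90 mm outside diameter, 35 mm high, on the bench beside the crank side of the stand. Origin: centre of its underside.

How it is judged:
On the way, in this order (a step that is already met when the one before it is completed fails the run):
1. the thumb lever is right over while the pawl still holds the table up (value of joint thumb_lever above 0.8 rad and value of joint drum above 0.6 rad and z of pawl_nose in the frame of frame below 0.211 m), for 0.2 s.
2. the pawl has jumped clear of the wheel while the table is held up on the crank (z of pawl_nose in the frame of frame above 0.2175 m and value of joint drum above 0.5 rad), for 0.3 s.
3. the table has come to bear on its rest bolt while the fingers still hold the crank grip (contact force between tilt_table and anything else above 3 N and contact force between the fingers and crank_grip above 0.5 N and value of joint drum below 0.2 rad), for 0.3 s.
At the end, for the whole second after the job is handed in: The table lies still on its rest bolt with its weight (more than 3 N on the bolt, drum angle under 0.2 rad, under 0.05 rad/s), the thumb lever is over (more than 0.8 rad), the pawl's nose is clear of the teeth (more than 217.5 mm above the bench), and crank and lever are let go (value of joint thumb_lever above 0.8 rad and z of pawl_nose in the frame of frame above 0.2175 m and value of joint drum below 0.2 rad and contact force between tilt_table and anything else above 3 N and velocity of joint drum between -0.05 and 0.05 rad/s); the robot touches nothing.
It fails at once if the drum ran back: faster than 1.2 rad/s with the lever thrown (velocity of joint drum below -1.2 rad/s and value of joint thumb_lever above 0.3 rad).
It fails at once if the table was rammed down onto its rest bolt or struck: more than 45 N on it (contact force between tilt_table and anything else above 45 N).
It fails at once if the tape measure or the pipe ring was moved more than 25 mm (distance of any of tape_measure, pipe_ring from where it was at the start of the episode above 0.025 m).
It also fails if it takes over 64 s, if anything falls off the work surface, if the arm or the gripper's body presses on something with over 40 N, if the wrist force passes 120 N, or if a joint passes its speed limit or range.

ROBOT

A 6-joint arm with a two-finger parallel gripper is mounted at the origin on the work surface. World frame = base frame: x ahead of the robot, y to its left, z up, the work surface at z = 0. Lengths are in m, angles in rad, forces in N, time in s.
With the tool pointing down it reaches from about 0.35 to 0.775 m from the base axis. Payload 7.3 kg.
Tool frame: the origin (TCP) lies at the very end of the fingers, on their centre line; the grasp point (between the pads) lies 19 mm behind it (robot.pinch_z is the distance from the TCP to the grasp point, in m); z points along the fingers, y is the line along which they close (so a half turn about z gives the same grasp; the last joint's range is limited). The gripper opens to 92 mm and grips with 3 to 60 N. Pads are 19 mm wide; open, the fingers measure 130 mm over their backs; the gripper's body (75 mm by 190 mm) begins 47 mm behind the grasp point.
Start: joints at [1.138, 0.342, 1.524, -0, 1.275, -0.146], TCP at [0.148, 0.504, 0.227] pointing down, gripper open.
Joint ranges: [-2.53, 2.53], [-0.77, 2.02], [0.04, 2.7], [-1, 4.14], [0.28, 2.66], [-3.11, 3.11]. Speed limits (rad/s): [2.57, 2.57, 3.14, 3.14, 3.14, 3.14].

INTERFACE

Orientations are given as [roll, pitch, yaw] about the fixed x, y, z axes, in that order (R = Rz(yaw) Ry(pitch) Rx(roll)).
In Python, from cell import robot gives the robot as it stands.
- The arm moves only by the tool move_arm, never from a script. Its argument "motion" is a list of rows, each a list of 6 numbers: the shift along the tool's x, y, z in units of 0.1 m (1.0 is 0.1 m), then the turn, a rotation vector about the tool's x, y, z in units of pi rad (1.0 is pi rad). In form: [[dx, dy, dz, rx, ry, rz], ...]. A call has 1 to 12 rows; each row is the pose to reach, as a shift and turn from the pose commanded when the call began, along the tool's axes at that moment, turning the shorter way round; what a row does not reach only later rows make up. A row lasts 1/8 s, in which the tool goes at most 62.5 mm and 10.7 degrees, less where a joint would pass 70% of its speed; a pose out of reach is approached as far as the arm can. A call with a number of a shift or a turn outside -1 to 1 is refused whole. A call with a gripper value outside its range is refused whole. "fingers" is the opening, from -1 (shut) to 1 (fully open), set as the call begins (left out, the last holds). The fingers move at their own pace and stop on an object; "newtons" is the grip in N (left out, the last holds). Time passes only in rows, so rows that repeat a pose let the fingers close. It gives the time, the measured TCP pose, the force, the opening and the grip force at its end, in the units of the state.
- robot.observe(): the state, without advancing time (a new reading comes with each control period).
- robot.read_camera(name): name is "scene" or "top" or "wrist"; returns a dict with "image" (384x512x3 uint8, red, green, blue), "range_z" (384x512 float32, m along the optical axis (not along the pixel's ray), 0 where there is no reading), "vfov" (degrees; the focal length in pixels is half the picture's height over the tangent of half this angle, whatever the lens; pixels are square), "cx", "cy" (the principal point, pixels), "k1" (the pictures are not rectified: a ray, as slopes to the right and down, at radius r is drawn at 1 + k1 r^2 times it, then the intrinsics apply), "extrinsics" (4x4, takes a point from camera to world coordinates); the wrist camera has in their place "hand_eye" (4x4, takes a point from camera to tool coordinates, whose origin is the TCP and whose axes are the flange's). Camera axes: x right, y up, looking along -z (the intrinsics and any distortion apply to the point x, -y, -z); pixel columns grow to the right and rows downward; lengths in m; the calibration is good to about 2 mm. A picture is of the moment at which its call begins: read the wrist's pose just before it.
- robot.hand_in(): hands the job in; it is judged then, once.
The state is a dict: "time": time; "qpos": joint angles; "qvel": joint speeds; "joint_efforts": joint torques, N m; "tool_pos": TCP position; "tool_rot": TCP orientation; "contact_force": force on the tool from outside, world axes, zero at the start; "torque": the same for the moment, N m; "opening": finger opening in m; "grip_force": force on a finger pad.
Only numpy, scipy, OpenCV 4.12 (cv2) and the standard library are available. Lean on these libraries where they do the work, as an engineer would, in place of code of your own. Each camera call takes 0.05 s, during which the arm holds its last target. There are 200 camera calls.

## Working session

There is one attempt and no reset: what is moved stays moved. The work goes in short steps, Python scripts to look and compute and a tool call to move; the robot and the scene stay as the last step left them, time stands still between calls to the robot, and variables do not carry over. Pictures are saved under pics/ and viewed, at most 10 in all, crops included, and the job is handed in when it is done.

Besides the shell and the picture viewer there is one more tool, called in YAML: its name, and indented under it one key for each argument. move_arm: Moves the arm, as the interface text tells. Shifts and turns lie within -1 to 1; 1 stands for 0.1 m of shift or pi rad of turn. Its arguments: {"type":"object","properties":{"motion":{"type":"array"},"fingers":{"type":"number"},"newtons":{"type":"number"}},"required":["motion"]}

```bash
mkdir -p pics; ls; python3 - <<'E'
from cell import robot
import cv2, numpy as np, pickle
s=robot.observe(); print({k:np.round(v,3) for k,v in s.items()})
d={}
for n in("scene","top"):
    c=robot.read_camera(n); d[n]=c
    cv2.imwrite(f"pics/{n}.png",c["image"][:,:,::-1]); print(n,c["vfov"],c["cx"],c["cy"],c["k1"],np.round(c["extrinsics"],3).tolist())
pickle.dump(d,open("d.pkl","wb"))
a=np.hstack([d["scene"]["image"],d["top"]["image"]])
cv2.imwrite("pics/both.png",cv2.resize(a,(800,300),interpolation=cv2.INTER_AREA)[:,:,::-1])
E
```

```text
pics
{'time': np.float64(0.0), 'qpos': array([ 1.138,  0.343,  1.525,  0.   ,  1.275, -0.146]), 'qvel': array([-0.   , -0.   ,  0.   , -0.   ,  0.001, -0.   ]), 'joint_efforts': array([ -0.   , -43.125, -24.422,   0.072,   0.056,  -0.   ]), 'tool_pos': array([0.148, 0.503, 0.226]), 'tool_rot': array([-3.14 , -0.   ,  2.855]), 'contact_force': array([0.466, 0.725, 0.623]), 'torque': array([0.002, 0.035, 0.071]), 'grip_force': np.float64(0.0), 'opening': np.float64(0.092)}
scene 57.32546408687414 248.70266529602415 187.73709548001202 0.0285357217748613 [[0.188, -0.715, 0.673, 1.155], [0.982, 0.143, -0.123, -0.101], [-0.008, 0.684, 0.729, 0.771], [0.0, 0.0, 0.0, 1.0]]
top 48.1458257256992 257.8489941612477 195.65358943028806 -0.052428084855250336 [[0.015, 0.985, -0.171, 0.395], [-1.0, 0.019, 0.022, 0.002], [0.025, 0.171, 0.985, 1.374], [0.0, 0.0, 0.0, 1.0]]
```

View pics/scene.png

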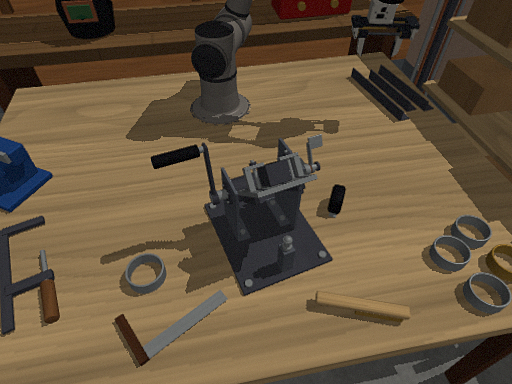

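View pics/top.png

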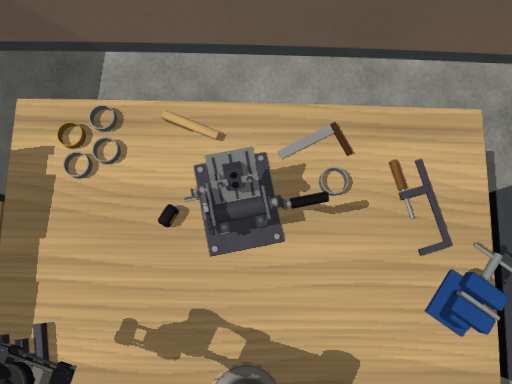

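The scene view shows the black grip at (177,156), the thumb pad at (316,141) and the rest bolt at (288,243). In the top view the plate is centred near (238,202), the grip at (310,200), the pad near (191,197), the ring at (335,181) and the tape at (168,215). The frame's +x points roughly along world +x. Next I take point clouds.

```bash
cat > h.py <<'E'
import numpy as np, cv2, pickle
def cloud(c,E=None):
    "world xyz per pixel (nan where no range)"
    E=c["extrinsics"] if E is None else E
    h,w=c["range_z"].shape; f=h/2/np.tan(np.radians(c["vfov"])/2)
    K=np.array([[f,0,c["cx"]],[0,f,c["cy"]],[0,0,1.]])
    v,u=np.mgrid[:h,:w].astype(float)
    n=cv2.undistortPoints(np.stack([u.ravel(),v.ravel()],1)[:,None],K,np.array([c["k1"],0,0,0,0.]))[:,0].reshape(h,w,2)
    z=np.where(c["range_z"]>0,c["range_z"],np.nan).astype(float)
    p=np.stack([n[...,0]*z,-n[...,1]*z,-z],-1)
    return p@E[:3,:3].T+E[:3,3]
E
python3 - <<'E'
from h import *
d=pickle.load(open("d.pkl","rb"))
for n in d:
    P=cloud(d[n]); im=d[n]["image"].astype(int); g=im.max(2); sat=im.max(2)-im.min(2)
    def show(name,m):
        q=P[m]; print(n,name,len(q),"mean",q.mean(0).round(4),"min",q.min(0).round(3),"max",q.max(0).round(3))
    reg=(P[...,0]>.2)&(P[...,0]<.8)&(P[...,1]>-.4)&(P[...,1]<.35)
    m=reg&(abs(P[...,2]-.01)<.008)&(sat<25)&(g<110)
    k=cv2.connectedComponentsWithStats(cv2.morphologyEx(m.astype(np.uint8),cv2.MORPH_CLOSE,np.ones((5,5))))
    i=1+k[2][1:,4].argmax(); mm=(k[1]==i)&m; show("base",mm)
    r=cv2.minAreaRect((P[mm][:,:2]*1000).astype(np.float32)); print(r, cv2.boxPoints(r).round(0).tolist())
    m=reg&(P[...,2]>.225)&(P[...,2]<.32)&(g<45)&(P[...,1]<-.03); 
    k=cv2.connectedComponentsWithStats(m.astype(np.uint8)); i=1+k[2][1:,4].argmax(); m=k[1]==i; show("grip",m)
    q=P[m]; a=np.linalg.svd(q[:,:2]-q[:,:2].mean(0),full_matrices=False)[2][0]; t=(q[:,:2]-q[:,:2].mean(0))@a; print("axis",a,np.degrees(np.arctan2(a[1],a[0])),t.min(),t.max(),"ends",q[t.argmin()],q[t.argmax()])
    m=reg&(g<45)&(P[...,1]>.1)&(P[...,2]>.015)&(P[...,2]<.08)
    if m.any(): show("tape",m)
    # high points on ratchet side
    m=reg&(P[...,2]>.24)&(P[...,1]>.06)&(P[...,2]<.32); show("hi+y",m)
    for q,uv in list(zip(P[m],np.argwhere(m)))[::max(1,m.sum()//25)]: print(uv[::-1],q.round(3),end=";")
    print()
E
```

```text
scene base 6271 mean [0.6496 0.0318 0.0104] min [ 0.483 -0.108  0.002] max [0.781 0.184 0.018]
((610.2019653320312, 38.00005340576172), (299.77655029296875, 239.4518585205078), 12.23283863067627) [[438.0, 123.0], [489.0, -111.0], [782.0, -47.0], [731.0, 187.0]]
scene grip 590 mean [ 0.5867 -0.152   0.2831] min [ 0.566 -0.201  0.268] max [ 0.602 -0.102  0.292]
axis [-0.20889321  0.97793846] 102.05749912423978 -0.04837057499617368 0.05027809268513917 ends [ 0.59723    -0.19921417  0.28246683] [ 0.58095053 -0.10181745  0.2816391 ]
scene tape 557 mean [0.5821 0.19   0.0491] min [0.536 0.1   0.015] max [0.628 0.279 0.08 ]
scene hi+y 898 mean [0.638  0.1017 0.2663] min [0.569 0.06  0.24 ] max [0.707 0.172 0.288]
[318 134] [0.569 0.165 0.279];[309 138] [0.578 0.141 0.278];[316 140] [0.578 0.159 0.27 ];[321 142] [0.578 0.172 0.262];[308 145] [0.587 0.138 0.266];[315 147] [0.585 0.156 0.255];[287 152] [0.617 0.08  0.281];[286 154] [0.622 0.077 0.28 ];[311 155] [0.599 0.143 0.246];[292 157] [0.621 0.092 0.268];[288 159] [0.626 0.081 0.269];[286 161] [0.649 0.07  0.286];[287 163] [0.65  0.072 0
[... 1158 characters left out ...]
03 0.271];[215 155] [0.693 0.092 0.273];[220 156] [0.69  0.079 0.274];[225 157] [0.688 0.066 0.273];[207 159] [0.682 0.113 0.273];[213 160] [0.681 0.098 0.266];[219 161] [0.68  0.082 0.261];[225 162] [0.678 0.066 0.261];[209 164] [0.671 0.108 0.261];[216 165] [0.67  0.09  0.257];[223 166] [0.665 0.071 0.268];[211 168] [0.662 0.103 0.254];[219 169] [0.662 0.082 0.247];[211 171] [0.655 0.104 0.249];[226 172] [0.644 0.061 0.288];[211 175] [0.644 0.103 0.25 ];[219 177] [0.638 0.081 0.256];[210 180] [0.626 0.103 0.269];[224 181] [0.623 0.066 0.278];[220 183] [0.616 0.076 0.283];[216 185] [0.612 0.087 0.273];[216 187] [0.608 0.087 0.268];[196 196] [0.583 0.138 0.271];[196 198] [0.576 0.137 0.277];
```

Both cameras agree: yaw is 12.1° and the frame origin is at (0.571, 0.030). From that the grip should be at (0.579, -0.153, 0.276) and the pad at (0.579, 0.156, 0.266), and both match the measured clouds. I turn the hand so tool x = frame y and tool y = frame x, with fingers shut, and head for the pad.

move_arm:
  motion:
    - [-0.2, -0.1, -0.3, 0, 0, 0.05]
    - [-0.4, -0.3, -0.6, 0, 0, 0.1]
    - [-0.6, -0.5, -1, 0, 0, 0.15]
    - [-0.8, -0.7, -1, 0, 0, 0.2]
    - [-1, -0.9, -1, 0, 0, 0.25]
    - [-1, -1, -1, 0, 0, 0.3]
    - [-1, -1, -1, 0, 0, 0.342]
    - [-1, -1, -1, 0, 0, 0.342]
  fingers: -1
  newtons: 20

```text
time: 1.1
tool_pos: [0.2161, 0.3791, 0.3266]
tool_rot: [-3.141, 0.0, 1.781]
contact_force: [-0.1, 0.7, 0.7]
opening: 0.0166
grip_force: 0.0
```

move_arm:
  motion:
    - [-0.5, 0.3, 0, 0, 0, 0]
    - [-1, 0.6, 0, 0, 0, 0]
    - [-1, 1, 0, 0, 0, 0]

```text
time: 1.48
tool_pos: [0.3358, 0.3002, 0.3272]
tool_rot: [3.141, 0.0, 1.781]
contact_force: [0.6, 0.3, 1.1]
opening: 0.0004
grip_force: 0.0
```

move_arm:
  motion:
    - [-0.5, 0.4, 0, 0, 0, 0]
    - [-1, 0.8, 0, 0, 0, 0]

```text
time: 1.72
tool_pos: [0.4327, 0.2223, 0.3264]
tool_rot: [-3.141, -0.0, 1.785]
contact_force: [0.4, 1.4, 0.2]
opening: 0.0007
grip_force: 0.0
```

move_arm:
  motion:
    - [-0.4, 0.4, 0, 0, 0, 0]
    - [-0.9, 0.7, 0, 0, 0, 0]
    - [-0.94, 0.7, 0, 0, 0, 0]
    - [-0.94, 0.7, 0, 0, 0, 0]
    - [-0.94, 0.7, 0, 0, 0, 0]

```text
time: 2.35
tool_pos: [0.5186, 0.1469, 0.327]
tool_rot: [3.141, -0.0, 1.783]
contact_force: [-0.7, -0.8, -0.0]
opening: 0.0004
grip_force: 0.0
```

move_arm:
  motion:
    - [-0.03, 0, 0.3, 0, 0, 0]
    - [-0.03, 0, 0.65, 0, 0, 0]
    - [-0.03, 0.2, 0.65, 0, 0, 0]
    - [-0.03, 0.3, 0.65, 0, 0, 0]
    - [-0.03, 0.38, 0.65, 0, 0, 0]
    - [-0.03, 0.38, 0.65, 0, 0, 0]
    - [-0.03, 0.38, 0.65, 0, 0, 0]

```text
time: 3.22
tool_pos: [0.5573, 0.1509, 0.2621]
tool_rot: [3.14, 0.0, 1.781]
contact_force: [0.7, -0.6, 0.0]
opening: 0.0002
grip_force: 0.0
```

```bash
python3 - <<'E'
from cell import robot
import cv2,numpy as np
c=robot.read_camera("scene"); cv2.imwrite("pics/s2.png",cv2.resize(c["image"][80:230,180:380],(800,600))[:,:,::-1])
print(robot.observe()["contact_force"])
E
```

```text
[-0.85554881  0.8255598  -0.63146958]
```

View pics/s2.png

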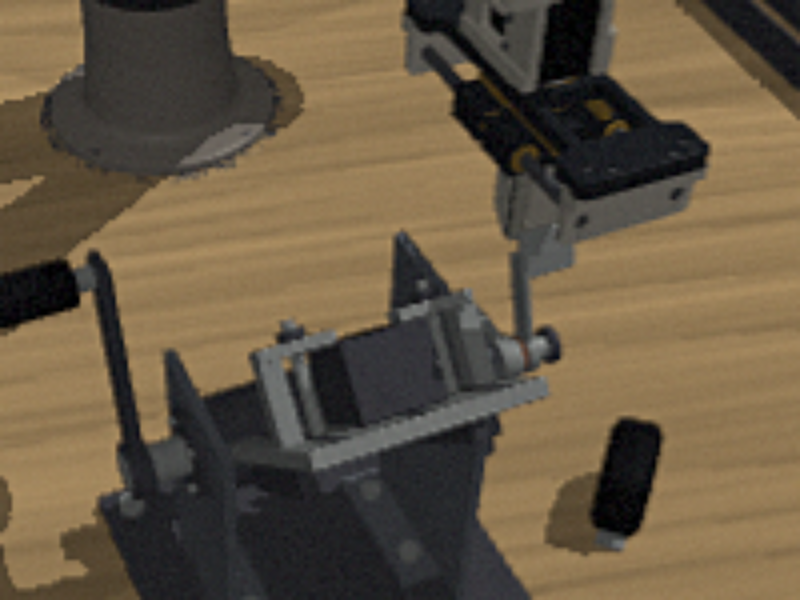

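The finger stands just behind the pad (crop about (545,255)), the lever is upright-leaning, and there is no contact yet. Now I push it over.

move_arm:
  motion:
    - [0, 0.06, 0, 0, 0, 0]
    - [0, 0.12, 0, 0, 0, 0]
    - [0, 0.18, 0, 0, 0, 0]
    - [0, 0.24, 0, 0, 0, 0]
    - [0, 0.3, 0, 0, 0, 0]
    - [0, 0.36, 0, 0, 0, 0]

```text
time: 4.03
tool_pos: [0.5921, 0.1581, 0.2618]
tool_rot: [-3.14, -0.0, 1.78]
contact_force: [-5.6, -1.7, 2.3]
opening: 0.0006
grip_force: 3.1
```

move_arm:
  motion:
    - [0, 0.05, 0, 0, 0, 0]
    - [0, 0.1, 0, 0, 0, 0]
    - [0, 0.12, 0, 0, 0, 0]
    - [0, 0.12, 0, 0, 0, 0]

```text
time: 4.53
tool_pos: [0.603, 0.1605, 0.2601]
tool_rot: [-3.136, -0.0, 1.78]
contact_force: [-6.2, -0.4, -1.6]
opening: 0.0002
grip_force: 2.4
```

move_arm:
  motion:
    - [0, 0.02, 0, 0, 0, 0]
    - [0, 0.04, 0, 0, 0, 0]
    - [0, 0.04, 0, 0, 0, 0]

```text
time: 4.9
tool_pos: [0.6068, 0.1613, 0.2601]
tool_rot: [-3.136, -0.0, 1.78]
contact_force: [-6.3, -0.9, -0.9]
opening: 0.0005
grip_force: 2.6
```

```bash
python3 - <<'E'
from cell import robot
import cv2,numpy as np
c=robot.read_camera("scene"); cv2.imwrite("pics/s3.png",cv2.resize(c["image"][100:200,260:360],(600,600))[:,:,::-1])
print(robot.observe()["contact_force"])
E
```

```text
[-5.95083781 -0.52328219 -1.95209254]
```

View pics/s3.png

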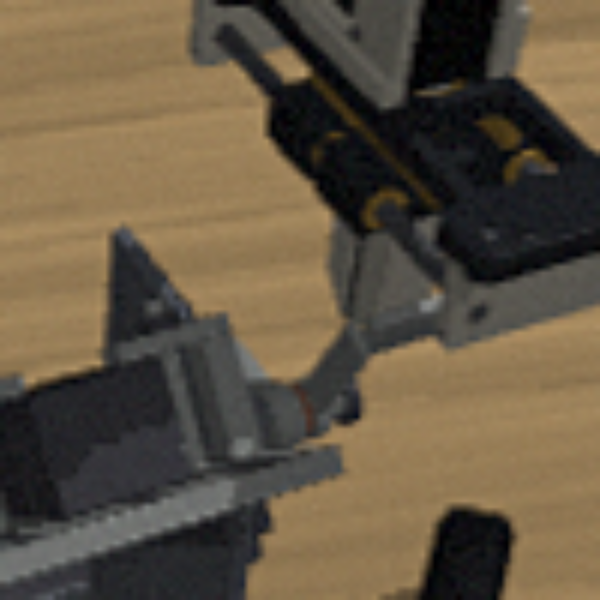

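The lever has swung past upright and leans to +x, but the force is still flat at about 6 N, so it is not at its stop. I keep pushing until the force rises.

move_arm:
  motion:
    - [0, 0.03, 0, 0, 0, 0]
    - [0, 0.06, 0, 0, 0, 0]
    - [0, 0.06, 0, 0, 0, 0]

```text
time: 5.32
tool_pos: [0.61, 0.162, 0.2602]
tool_rot: [-3.13, -0.0, 1.78]
contact_force: [-17.0, -4.4, 2.8]
opening: 0.0003
grip_force: 8.6
```

move_arm:
  motion:
    - [0, 0.02, 0, 0, 0, 0]
    - [0, 0.04, 0, 0, 0, 0]
    - [0, 0.04, 0, 0, 0, 0]

```text
time: 5.7
tool_pos: [0.6103, 0.1621, 0.2602]
tool_rot: [-3.121, 0.0, 1.78]
contact_force: [-31.9, -7.4, 7.8]
opening: 0.0007
grip_force: 16.6
```

The lever is at its stop (the force jumped to 32 N). I back off, lift and go across to the grip with open fingers.

move_arm:
  motion:
    - [0, -0.15, 0, 0, 0, 0]
    - [0, -0.3, -0.2, 0, 0, 0]
    - [0, -0.4, -0.7, 0, 0, 0]
    - [0, -0.4, -0.9, 0, 0, 0]
    - [0, -0.4, -0.9, 0, 0, 0]

```text
time: 6.32
tool_pos: [0.5798, 0.1554, 0.3532]
tool_rot: [3.137, 0.0, 1.78]
contact_force: [0.8, -0.0, -0.4]
opening: 0.0004
grip_force: 0.0
```

move_arm:
  motion:
    - [-0.5, -0.2, 0, 0, 0, 0]
    - [-1, -0.5, 0, 0, 0, 0]
  fingers: 1

```text
time: 6.58
tool_pos: [0.5505, 0.0462, 0.3491]
tool_rot: [-3.139, -0.001, 1.782]
contact_force: [0.9, -1.0, 0.8]
opening: 0.0158
grip_force: 0.0
```

move_arm:
  motion:
    - [-0.5, 0, 0, 0, 0, 0]
    - [-1, 0, 0, 0, 0, 0]

```text
time: 6.82
tool_pos: [0.5714, -0.0523, 0.35]
tool_rot: [-3.14, -0.001, 1.78]
contact_force: [-0.1, -0.6, -0.3]
opening: 0.0358
grip_force: 0.0
```

move_arm:
  motion:
    - [-0.5, -0.1, 0, 0, 0, 0]
    - [-1, -0.14, 0, 0, 0, 0]
    - [-1, -0.14, 0, 0, 0, 0]
    - [-1, -0.14, 0, 0, 0, 0]

```text
time: 7.32
tool_pos: [0.5785, -0.1512, 0.3501]
tool_rot: [-3.14, -0.002, 1.78]
contact_force: [0.0, 0.6, 0.5]
opening: 0.0758
grip_force: 0.0
```

```bash
cat > fr.py <<'E'
from h import *
from cell import robot
O=np.array([.5711,.0296]); a=np.radians(12.1); X=np.array([np.cos(a),np.sin(a)]); Y=np.array([-X[1],X[0]])
def F(p): p=np.asarray(p); d=p[...,:2]-O; return np.stack([d@X,d@Y,p[...,2]],-1)
E
python3 - <<'E'
from fr import *
s=robot.observe(); print(F(s["tool_pos"]),s["opening"],s["contact_force"])
for n in("scene","top"):
    c=robot.read_camera(n); P=F(cloud(c)); g=c["image"].max(2)
    m=(g<45)&(abs(P[...,1]+.18)<.045)&(abs(P[...,0]+.03)<.04)&(P[...,2]<.30)&(P[...,2]>.24)
    q=P[m]; print(n,len(q),q.mean(0),np.percentile(q,[2,98],axis=0).round(3).tolist())
    # lever/pawl
    m=(abs(P[...,1]-.122)<.015)&(P[...,2]>.235)&(P[...,2]<.3)&(P[...,0]>0)&(P[...,0]<.12); q=P[m]
    if len(q): print(" lever",len(q),q.mean(0).round(3),q.max(0).round(3),q.min(0).round(3))
    if n=="scene": cv2.imwrite("pics/s4.png",cv2.resize(c["image"][90:210,140:340],(800,480))[:,:,::-1])
E
```

```text
[-0.03064311 -0.1783134   0.35011616] 0.07578567534710659 [0.03469607 0.56959732 0.53780763]
scene 560 [-0.0229923  -0.18095978  0.28325096] [[-0.035, -0.223, 0.269], [-0.017, -0.137, 0.291]]
 lever 74 [0.088 0.123 0.271] [0.091 0.137 0.28 ] [0.081 0.107 0.255]
top 80 [-0.03498723 -0.16029854  0.28767492] [[-0.045, -0.171, 0.278], [-0.022, -0.147, 0.295]]
 lever 89 [0.083 0.122 0.27 ] [0.091 0.136 0.282] [0.075 0.107 0.255]
```

View pics/s4.png

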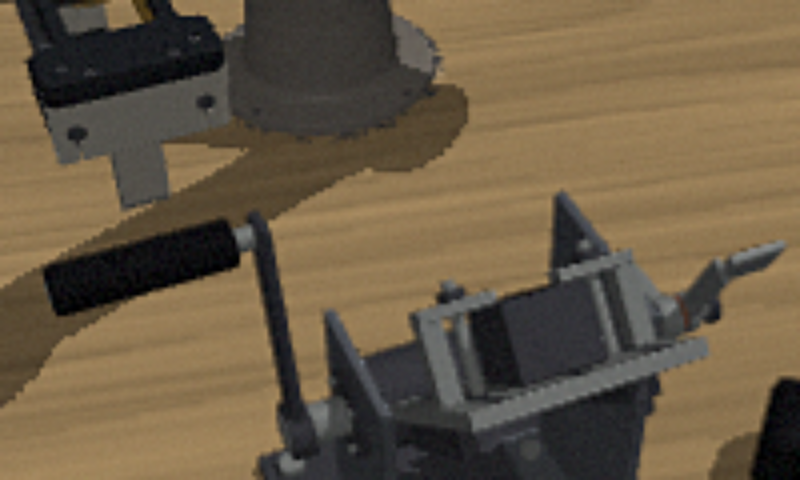

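The lever lies over (crop about (740,265)), and the depth puts its pad at x +0.085 against an expected +0.0854. The hand stands right above the grip. I descend and close.

move_arm:
  motion:
    - [0, 0, 0.1, 0, 0, 0]
    - [0, 0, 0.3, 0, 0, 0]
    - [0, 0, 0.5, 0, 0, 0]
    - [0, 0, 0.7, 0, 0, 0]
    - [0, 0, 0.85, 0, 0, 0]
    - [0, 0, 0.93, 0, 0, 0]
    - [0, 0, 0.93, 0, 0, 0]
  fingers: 1

```text
time: 8.3
tool_pos: [0.5785, -0.1512, 0.2584]
tool_rot: [-3.141, -0.0, 1.781]
contact_force: [-1.0, -0.3, 0.5]
opening: 0.0919
grip_force: 0.0
```

move_arm:
  motion:
    - [0, 0, 0, 0, 0, 0]
    - [0, 0, 0, 0, 0, 0]
    - [0, 0, 0, 0, 0, 0]
    - [0, 0, 0, 0, 0, 0]
    - [0, 0, 0, 0, 0, 0]
    - [0, 0, 0, 0, 0, 0]
  fingers: -1
  newtons: 50

```text
time: 9.05
tool_pos: [0.5786, -0.1515, 0.2587]
tool_rot: [3.142, -0.0, 1.78]
contact_force: [0.0, 0.5, 0.2]
opening: 0.0363
grip_force: 0.0
```

move_arm:
  motion:
    - [0, 0, 0, 0, 0, 0]
    - [0, 0, 0, 0, 0, 0]
    - [0, 0, 0, 0, 0, 0]
    - [0, 0, 0, 0, 0, 0]

```text
time: 9.55
tool_pos: [0.5777, -0.1516, 0.2585]
tool_rot: [-3.139, -0.0, 1.78]
contact_force: [-5.6, -2.0, 0.8]
opening: 0.0272
grip_force: 50.0
```

move_arm:
  motion:
    - [0, -0.02, 0.005, 0, 0, 0]
    - [0, -0.04, 0.009, 0, 0, 0]
    - [0, -0.06, 0.014, 0, 0, 0]
    - [0, -0.06, 0.014, 0, 0, 0]

```text
time: 10.05
tool_pos: [0.5745, -0.1523, 0.2578]
tool_rot: [3.137, 0.001, 1.781]
contact_force: [6.1, 0.8, 0.2]
opening: 0.0269
grip_force: 50.0
```

move_arm:
  motion:
    - [0, -0.02, 0.005, 0, 0, 0]
    - [0, -0.04, 0.011, 0, 0, 0]
    - [0, -0.06, 0.016, 0, 0, 0]
    - [0, -0.06, 0.016, 0, 0, 0]

```text
time: 10.55
tool_pos: [0.5688, -0.1536, 0.2561]
tool_rot: [3.136, 0.001, 1.781]
contact_force: [7.0, 1.3, -1.1]
opening: 0.0267
grip_force: 50.0
```

```bash
cat > look.py <<'E'
from fr import *
import sys
s=robot.observe(); p=F(s["tool_pos"]); g=p+[0,0,.019]
print("t",s["time"],"tcp",p.round(4),"crank ang-60:",np.arctan2(g[2]-.15,g[0])-np.pi/3,"r",np.hypot(g[2]-.15,g[0]),"open",s["opening"],"grip",s["grip_force"],"F",s["contact_force"].round(1))
c=robot.read_camera("scene"); P=F(cloud(c)); 
m=(abs(P[...,1]-.091)<.006)&(P[...,0]>-.03)&(P[...,0]<.06)&(P[...,2]>.19); q=P[m]; print("pawl region",len(q),q.max(0).round(3) if len(q) else "")
# table plane points
m=(abs(P[...,1])<.06)&(P[...,0]>.04)&(P[...,0]<.2)&(P[...,2]>.12); q=P[m]; print("table zmax",np.percentile(q[:,2],98).round(3))
if len(sys.argv)>1: cv2.imwrite(f"pics/{sys.argv[1]}.png",cv2.resize(c["image"][100:200,240:340],(600,600))[:,:,::-1])
E
python3 look.py s5
```

```text
t 10.55 tcp [-0.0406 -0.1786  0.2561] crank ang-60: 0.8374705621116327 r 0.13155098828928818 open 0.026745875997426376 grip 49.99816954135895 F [ 7.   1.3 -1.1]
pawl region 76 [0.06  0.097 0.234]
table zmax 0.291
```

View pics/s5.png

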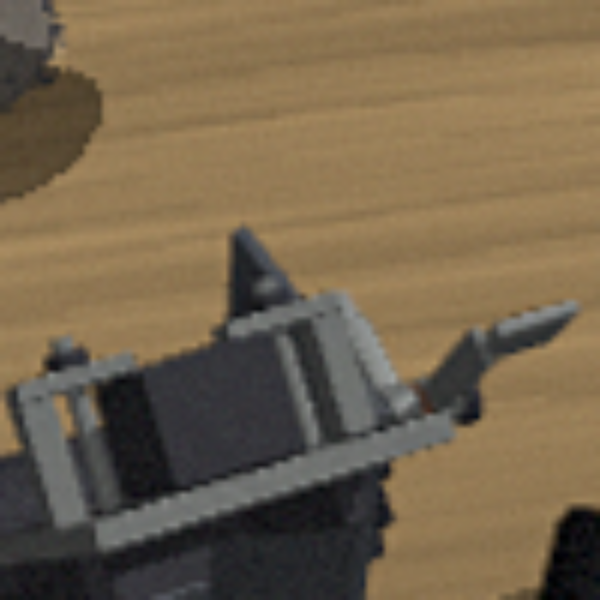

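The force has settled at the table's weight (7 N) after about 9 mm of winding. The scene view hides the pawl, so I wind a touch more and compare top-camera depth before and after.

move_arm:
  motion:
    - [0, -0.02, 0.006, 0, 0, 0]
    - [0, -0.03, 0.009, 0, 0, 0]
    - [0, -0.03, 0.009, 0, 0, 0]
    - [0, -0.03, 0.009, 0, 0, 0]

```text
time: 11.1
tool_pos: [0.5659, -0.1542, 0.2552]
tool_rot: [3.136, 0.001, 1.781]
contact_force: [7.4, 1.4, -0.9]
opening: 0.0271
grip_force: 50.0
```

```bash
python3 - <<'E'
from fr import *
d=pickle.load(open("d.pkl","rb")); c=robot.read_camera("top")
for k in (d["top"],c):
    P=F(cloud(k)); m=(abs(P[...,1]-.091)<.008)&(P[...,0]>-.06)&(P[...,0]<.07)&(P[...,2]>.12); q=P[m]; q=q[q[:,0].argsort()]
    print(len(q)); print((q[:,[0,1,2]]*1000).round(0).astype(int).tolist())
a=[cv2.resize(k["image"][170:220,180:230],(400,400),interpolation=cv2.INTER_CUBIC) for k in (d["top"],c)]
cv2.imwrite("pics/pawl.png",np.hstack(a)[:,:,::-1])
E
python3 look.py
```

```text
293
[[-59, 88, 151], [-59, 91, 149], [-58, 94, 148], [-58, 89, 169], [-58, 92, 173], [-57, 87, 156], [-57, 85, 149], [-57, 95, 169], [-56, 85, 177], [-55, 88, 173], [-55, 91, 174], [-55, 94, 175], [-54, 84, 148], [-53, 85, 171], [-53, 88, 174], [-52, 91, 172], [-52, 93, 175], [-51, 84, 150], [-50, 85, 171], [-49, 90, 171], [-49, 88, 166], [-49, 93, 172], [-48, 96, 170], [-48, 84, 172], [-47, 84, 138], [-47, 87, 172], [-46, 90, 169], [-46, 86, 187], [-46, 88, 191], [-46, 93, 170], [-46, 95, 172], [-46, 91, 192], [-45, 93, 191], [-45, 84, 172], [-45, 84, 199], [-43, 87, 193], [-43, 84, 126], [-43, 90, 193], [-42, 93, 191], [-41, 96, 188], [-41, 84, 192], [-41, 84, 161], [-41, 87, 194], [-40, 90, 193], [-40, 84, 121], [-40, 92, 193], [-39, 95, 189], [-38, 84, 189], [-38, 87, 190], [-37, 84, 151], [-37, 90, 186], [-36, 92, 186], [-36, 95, 186], [-34, 84, 182], [-34, 87, 184], [-34, 92, 189], [-33, 89, 182], [-33, 94, 191], [-33, 84, 144], [-33, 85, 195], [-32, 88, 192], [-31, 91, 191], [-31, 93, 195], [-31, 84, 175], [-30, 85, 196], [-30, 87, 197], [-30, 84, 137], [-30, 92, 203], [-29, 9
[... 7431 characters left out ...]
89, 225], [54, 94, 229], [54, 92, 224], [56, 97, 222], [56, 89, 226], [56, 86, 222], [56, 87, 160], [56, 84, 157], [56, 84, 219], [57, 94, 228], [57, 91, 225], [57, 97, 228], [58, 86, 226], [59, 88, 227], [60, 94, 227], [60, 91, 224], [60, 85, 228], [61, 88, 228], [61, 97, 222], [62, 90, 226], [62, 93, 226], [63, 96, 227], [63, 85, 228], [64, 87, 229], [65, 99, 221], [66, 90, 221], [66, 93, 221], [67, 84, 224], [67, 96, 219], [67, 90, 226], [68, 87, 220], [68, 92, 224], [69, 95, 223]]
t 11.15 tcp [-0.0436 -0.1786  0.2552] crank ang-60: 0.8611486021910733 r 0.13160015524357094 open 0.0270861091896114 grip 49.99794244766235 F [ 7.7  1.8 -1. ]
pawl region 78 [0.06  0.096 0.234]
table zmax 0.293
```

View pics/pawl.png

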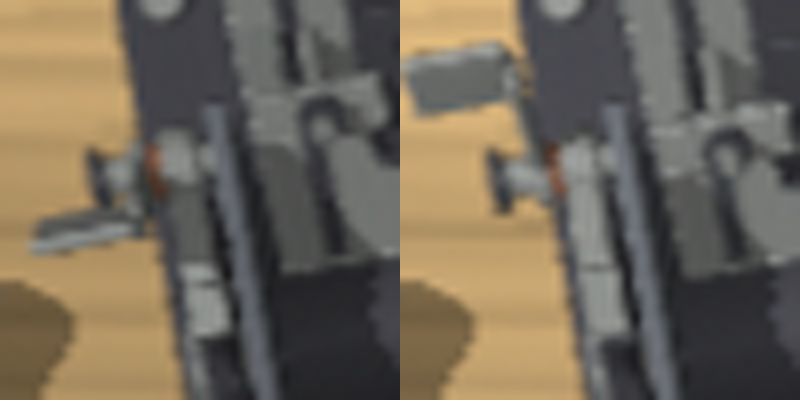

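The pawl's top rose from about 213 to 232 mm (the bright bar in the right half, around (600,270)), so it has jumped clear while the crank holds 7.5 N. I work out the arc rows for easing down.

```bash
python3 - <<'E'
import numpy as np
a0=.86
for st in (.86,.50,.26):
  for k in range(0,13):
    a=st-(.04 if st>.4 else .03 if st>.3 else .02)*k
    f=lambda t:np.array([np.cos(t+np.pi/3),-np.sin(t+np.pi/3)])
    print(round(a,2),((f(a)-f(st))*1.3).round(3).tolist(),end="; ")
  print()
E
```

```text
0.86 [0.0, 0.0]; 0.82 [0.049, -0.016]; 0.78 [0.099, -0.03]; 0.74 [0.15, -0.043]; 0.7 [0.201, -0.053]; 0.66 [0.252, -0.061]; 0.62 [0.304, -0.067]; 0.58 [0.356, -0.071]; 0.54 [0.408, -0.073]; 0.5 [0.46, -0.073]; 0.46 [0.512, -0.07]; 0.42 [0.564, -0.066]; 0.38 [0.615, -0.059]; 
0.5 [0.0, 0.0]; 0.46 [0.052, 0.002]; 0.42 [0.104, 0.007]; 0.38 [0.155, 0.013]; 0.34 [0.207, 0.021]; 0.3 [0.258, 0.032]; 0.26 [0.308, 0.045]; 0.22 [0.358, 0.059]; 0.18 [0.407, 0.076]; 0.14 [0.456, 0.094]; 0.1 [0.504, 0.115]; 0.06 [0.551, 0.137]; 0.02 [0.597, 0.161]; 
0.26 [0.0, 0.0]; 0.24 [0.025, 0.007]; 0.22 [0.05, 0.015]; 0.2 [0.075, 0.023]; 0.18 [0.099, 0.031]; 0.16 [0.124, 0.04]; 0.14 [0.148, 0.05]; 0.12 [0.172, 0.06]; 0.1 [0.196, 0.07]; 0.08 [0.219, 0.081]; 0.06 [0.243, 0.092]; 0.04 [0.266, 0.104]; 0.02 [0.289, 0.116];
```

move_arm:
  motion:
    - [0, 0.025, -0.008, 0, 0, 0]
    - [0, 0.06, -0.019, 0, 0, 0]
    - [0, 0.099, -0.03, 0, 0, 0]
    - [0, 0.15, -0.043, 0, 0, 0]
    - [0, 0.201, -0.053, 0, 0, 0]
    - [0, 0.252, -0.061, 0, 0, 0]
    - [0, 0.304, -0.067, 0, 0, 0]
    - [0, 0.356, -0.071, 0, 0, 0]
    - [0, 0.408, -0.073, 0, 0, 0]
    - [0, 0.44, -0.073, 0, 0, 0]
    - [0, 0.46, -0.073, 0, 0, 0]

```text
time: 12.58
tool_pos: [0.6114, -0.1443, 0.2618]
tool_rot: [3.136, 0.0, 1.781]
contact_force: [10.6, 1.9, -5.2]
opening: 0.0271
grip_force: 50.0
```

move_arm:
  motion:
    - [0, 0.026, 0.001, 0, 0, 0]
    - [0, 0.06, 0.003, 0, 0, 0]
    - [0, 0.104, 0.007, 0, 0, 0]
    - [0, 0.155, 0.013, 0, 0, 0]
    - [0, 0.207, 0.021, 0, 0, 0]
    - [0, 0.258, 0.032, 0, 0, 0]
    - [0, 0.29, 0.04, 0, 0, 0]
    - [0, 0.308, 0.045, 0, 0, 0]
    - [0, 0.308, 0.045, 0, 0, 0]

```text
time: 13.7
tool_pos: [0.6417, -0.1377, 0.2567]
tool_rot: [3.136, -0.0, 1.781]
contact_force: [12.0, 1.9, -5.3]
opening: 0.0267
grip_force: 50.0
```

```bash
python3 look.py
```

```text
t 13.7 tcp [ 0.0339 -0.1784  0.2567] crank ang-60: 0.25995129228268943 r 0.13024312795968024 open 0.02669020299846872 grip 49.995712637901306 F [12.   1.9 -5.3]
pawl region 108 [0.059 0.097 0.234]
table zmax 0.236
```

Drum is at 0.26 with about 13 N on the crank. From here I use small steps, feeling for the bolt.

move_arm:
  motion:
    - [0, 0.025, 0.007, 0, 0, 0]
    - [0, 0.05, 0.015, 0, 0, 0]
    - [0, 0.075, 0.023, 0, 0, 0]
    - [0, 0.075, 0.023, 0, 0, 0]

```text
time: 14.25
tool_pos: [0.649, -0.1361, 0.2543]
tool_rot: [3.136, -0.0, 1.781]
contact_force: [11.2, 1.7, -6.4]
opening: 0.0269
grip_force: 50.0
```

move_arm:
  motion:
    - [0, 0.015, 0.005, 0, 0, 0]
    - [0, 0.03, 0.01, 0, 0, 0]
    - [0, 0.03, 0.01, 0, 0, 0]

```text
time: 14.62
tool_pos: [0.6518, -0.1355, 0.2532]
tool_rot: [3.136, -0.0, 1.781]
contact_force: [11.8, 2.5, -6.9]
opening: 0.0269
grip_force: 50.0
```

move_arm:
  motion:
    - [0, 0.015, 0.006, 0, 0, 0]
    - [0, 0.03, 0.012, 0, 0, 0]
    - [0, 0.03, 0.012, 0, 0, 0]

```text
time: 15.0
tool_pos: [0.6548, -0.1349, 0.2521]
tool_rot: [3.136, -0.0, 1.781]
contact_force: [11.1, 2.5, -6.2]
opening: 0.0271
grip_force: 50.0
```

move_arm:
  motion:
    - [0, 0.015, 0.006, 0, 0, 0]
    - [0, 0.03, 0.012, 0, 0, 0]
    - [0, 0.03, 0.012, 0, 0, 0]

```text
time: 15.38
tool_pos: [0.6577, -0.1342, 0.2508]
tool_rot: [3.137, -0.0, 1.781]
contact_force: [12.2, 2.3, -6.4]
opening: 0.0267
grip_force: 50.0
```

move_arm:
  motion:
    - [0, 0.015, 0.007, 0, 0, 0]
    - [0, 0.03, 0.013, 0, 0, 0]
    - [0, 0.03, 0.013, 0, 0, 0]

```text
time: 15.75
tool_pos: [0.6606, -0.1336, 0.2495]
tool_rot: [3.137, -0.0, 1.781]
contact_force: [11.5, 2.1, -7.2]
opening: 0.0271
grip_force: 50.0
```

move_arm:
  motion:
    - [0, 0.015, 0.007, 0, 0, 0]
    - [0, 0.03, 0.014, 0, 0, 0]
    - [0, 0.03, 0.014, 0, 0, 0]

```text
time: 16.12
tool_pos: [0.6635, -0.133, 0.2479]
tool_rot: [3.137, -0.0, 1.781]
contact_force: [12.0, 1.5, -6.3]
opening: 0.0268
grip_force: 50.0
```

move_arm:
  motion:
    - [0, 0.015, 0.007, 0, 0, 0]
    - [0, 0.03, 0.015, 0, 0, 0]
    - [0, 0.03, 0.015, 0, 0, 0]

```text
time: 16.5
tool_pos: [0.6664, -0.1323, 0.2464]
tool_rot: [3.137, -0.0, 1.781]
contact_force: [10.8, 2.3, -6.6]
opening: 0.0266
grip_force: 50.0
```

move_arm:
  motion:
    - [0, 0.015, 0.008, 0, 0, 0]
    - [0, 0.03, 0.016, 0, 0, 0]
    - [0, 0.03, 0.016, 0, 0, 0]

```text
time: 16.88
tool_pos: [0.6693, -0.1317, 0.2447]
tool_rot: [3.137, -0.001, 1.781]
contact_force: [11.8, 2.0, -6.9]
opening: 0.0266
grip_force: 50.0
```

move_arm:
  motion:
    - [0, 0.015, 0.008, 0, 0, 0]
    - [0, 0.03, 0.016, 0, 0, 0]
    - [0, 0.03, 0.016, 0, 0, 0]

```text
time: 17.25
tool_pos: [0.6722, -0.1311, 0.243]
tool_rot: [3.137, -0.001, 1.781]
contact_force: [11.4, 2.5, -7.5]
opening: 0.0268
grip_force: 50.0
```

```bash
python3 look.py
```

```text
t 17.25 tcp [ 0.0651 -0.1783  0.243 ] crank ang-60: -0.003199384828896701 r 0.12957283374817574 open 0.026773919668261162 grip 49.995333552360535 F [11.4  2.5 -7.5]
pawl region 105 [0.06  0.097 0.234]
table zmax 0.204
```

Drum is at 0.0 and still carrying about 13.5 N, so I continue down.

move_arm:
  motion:
    - [0, 0.015, 0.009, 0, 0, 0]
    - [0, 0.03, 0.018, 0, 0, 0]
    - [0, 0.03, 0.018, 0, 0, 0]

```text
time: 17.68
tool_pos: [0.6751, -0.1305, 0.2412]
tool_rot: [3.137, -0.001, 1.781]
contact_force: [11.0, 1.9, -7.8]
opening: 0.0266
grip_force: 50.0
```

move_arm:
  motion:
    - [0, 0.015, 0.009, 0, 0, 0]
    - [0, 0.03, 0.018, 0, 0, 0]
    - [0, 0.03, 0.018, 0, 0, 0]

```text
time: 18.05
tool_pos: [0.6778, -0.1299, 0.2393]
tool_rot: [3.138, -0.001, 1.781]
contact_force: [10.8, 1.4, -7.8]
opening: 0.0269
grip_force: 50.0
```

move_arm:
  motion:
    - [0, 0.015, 0.009, 0, 0, 0]
    - [0, 0.03, 0.019, 0, 0, 0]
    - [0, 0.03, 0.019, 0, 0, 0]

```text
time: 18.42
tool_pos: [0.6781, -0.1298, 0.239]
tool_rot: [-3.141, -0.001, 1.781]
contact_force: [-3.0, 2.0, 0.2]
opening: 0.0266
grip_force: 50.0
```

The weight has gone off the crank: about 13 N dropped to -3 N, and the arc motion stopped at about -0.05 rad. So the table has landed. I hold, then look before letting go.

move_arm:
  motion:
    - [0, 0, 0, 0, 0, 0]
    - [0, 0, 0, 0, 0, 0]
    - [0, 0, 0, 0, 0, 0]
    - [0, 0, 0, 0, 0, 0]
    - [0, 0, 0, 0, 0, 0]

```text
time: 19.05
tool_pos: [0.6781, -0.1298, 0.239]
tool_rot: [-3.141, -0.001, 1.781]
contact_force: [-4.2, 2.8, 1.0]
opening: 0.0269
grip_force: 50.0
```

```bash
python3 look.py; python3 - <<'E'
from cell import robot
import cv2
c=robot.read_camera("scene"); cv2.imwrite("pics/s6.png",cv2.resize(c["image"][110:290,180:380],(660,594))[:,:,::-1])
E
```

```text
t 19.05 tcp [ 0.0712 -0.1783  0.239 ] crank ang-60: -0.05966106413070771 r 0.12936121467674502 open 0.026911587432186142 grip 49.99809265136719 F [-4.2  2.8  1. ]
pawl region 108 [0.06  0.097 0.235]
table zmax 0.197
```

View pics/s6.png

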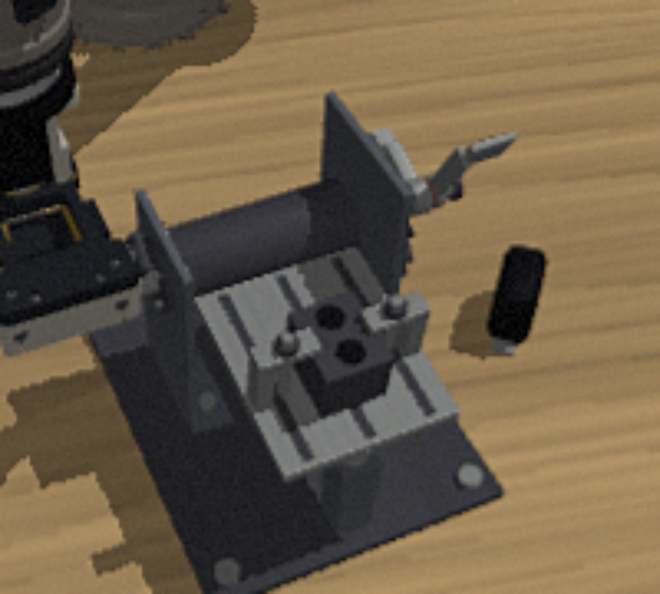

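The table lies level on the bolt post (around (350,480)), the lever is over at (490,150) and the pawl is raised. I let go and rise.

move_arm:
  motion:
    - [0, 0, 0, 0, 0, 0]
    - [0, 0, 0, 0, 0, 0]
    - [0, 0, 0, 0, 0, 0]
    - [0, 0, 0, 0, 0, 0]
    - [0, 0, 0, 0, 0, 0]
    - [0, 0, 0, 0, 0, 0]
    - [0, 0, 0, 0, 0, 0]
  fingers: 1

```text
time: 20.02
tool_pos: [0.6786, -0.1302, 0.239]
tool_rot: [3.142, -0.0, 1.78]
contact_force: [0.2, 0.2, -0.3]
opening: 0.0899
grip_force: 0.0
```

move_arm:
  motion:
    - [0, 0, -0.1, 0, 0, 0]
    - [0, 0, -0.3, 0, 0, 0]
    - [0, 0, -0.6, 0, 0, 0]
    - [0, 0, -0.9, 0, 0, 0]
    - [0, 0, -1, 0, 0, 0]
    - [0, 0, -1, 0, 0, 0]
    - [0, 0, -1, 0, 0, 0]
    - [0, 0, -1, 0, 0, 0]

```text
time: 21.02
tool_pos: [0.6784, -0.1301, 0.3377]
tool_rot: [-3.14, -0.001, 1.78]
contact_force: [-0.4, 0.1, -0.1]
opening: 0.0914
grip_force: 0.0
```

```bash
python3 - <<'E'
from fr import *
c=robot.read_camera("top"); P=F(cloud(c))
m=(abs(P[...,1]-.091)<.006)&(P[...,0]>2e-3)&(P[...,0]<.03)&(P[...,2]>.2); print("pawl top",np.median(P[m][:,2]))
m=(abs(P[...,1]-.122)<.015)&(P[...,2]>.24)&(P[...,2]<.3)&(P[...,0]>0)&(P[...,0]<.12); print("pad",P[m].mean(0))
m=(c["image"].max(2)<45)&(abs(P[...,1]+.18)<.045)&(abs(P[...,0]-.07)<.03)&(P[...,2]>.22)&(P[...,2]<.3); print("grip",m.sum(),P[m].mean(0) if m.any() else "")
print(robot.observe()["contact_force"])
E
```

```text
pawl top 0.23179862348215186
pad [0.08268749 0.12220993 0.27054349]
grip 122 [ 0.06902282 -0.15411802  0.26895125]
[-0.35594655 -0.20568161 -0.24692944]
```

The pawl is off, the lever is over, the table is at rest and the hand is clear, so I hand in.

```bash
python3 -c "
from cell import robot
print(robot.hand_in())"
```

```text
the job is handed in; nothing more can be done
None
```

The table is down on its rest bolt at about -0.06 rad, with the lever over, the pawl clear and the crank let go; the job was handed in at about 21 s and no verdict came back.

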